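# Find the loose pillar in the housing

## Robot

A 7-joint arm with a two-finger parallel gripper is mounted at the origin on the work surface. World frame = base frame: x ahead of the robot, y to its left, z up, the work surface at z = 0. Lengths are in m, angles in rad, forces in N, time in s.
With the tool pointing down it reaches from about 0.4 to 0.85 m from the base axis. Payload 10.4 kg.
Tool frame: the origin (TCP) lies at the very end of the fingers, on their centre line; the grasp point (between the pads) lies 19 mm behind it (manip.grip_point_offset is the z of the grasp point in the tool frame, in m); z points along the fingers, y is the direction in which the jaws open and shut (so a half turn about z gives the same grasp; the last joint's range is limited). The gripper opens to 85 mm and grips with 20 to 120 N. Pads are 22 mm wide; open, the fingers measure 114 mm over their backs; the gripper's body (76 mm by 85 mm) begins 54 mm behind the grasp point. The pads swing forward as they close: fully open they stand 13 mm farther back than shut.
Start: joints at [-1.303, 0.332, -0.065, 1.46, 0.022, 1.35, -0.088], TCP at [0.179, 0.599, 0.231] pointing down, gripper open.
Joint ranges: [-2.6, 2.6], [-0.5, 2.12], [-1.47, 1.34], [0.16, 2.42], [-1.27, 4.41], [0.06, 2.06], [-2.6, 2.6]. Speed limits (rad/s): [2.22, 2.22, 2.79, 2.79, 3.14, 3.14, 3.14].

## Interface

Orientations are given as a unit quaternion [x, y, z, w].
In Python, from workcell import manip, camera, get_calibration, hand_in gives the robot as it stands.
- The arm moves only by the shell command python3 -m pendant 'ROWS' [FORCE]. ROWS is JSON, a list of rows, each a list of 5 numbers: the shift along the tool's x, y, z in units of 40 mm (1.0 is 40 mm), then the turn about the tool's z in units of 6 degrees (1.0 is 6 degrees), then the closure, from 0 (fully open) to 1 (shut). A call has 1 to 5 rows; each row is the pose to reach, as a shift and turn from the pose commanded when the call began, along the tool's axes at that moment; what a row does not reach only later rows make up. A row lasts 1/8 s, in which the tool goes at most 62.5 mm and 10.7 degrees, less where a joint would pass 70% of its speed; a pose out of reach is approached as far as the arm can. A call with a gripper value outside its range is refused whole. The fingers move at their own pace and stop on an object; FORCE is the grip in N (left out, the last holds). Time passes only in rows, so rows that repeat a pose let the fingers close. It gives the time, the measured TCP pose, the force and the opening at its end, in the units of the state.
- manip.get_obs(): the state, without advancing time (a new reading comes with each control period).
- camera(name): name is "scene" or "side" or "wrist"; returns (picture, depth): 480x640x3 uint8, red, green, blue; 480x640 float32, m along the optical axis (not along the pixel's ray), 0 where there is no reading.
- get_calibration(name): a dict with "vfov" (degrees; the focal length in pixels is half the picture's height over the tangent of half this angle, whatever the lens; pixels are square), "cx", "cy" (the principal point, pixels), "distortion" ([k1, k2, p1, p2, k3] as OpenCV has them; the pictures are not rectified), "position" and "rotation" of the camera in the world. Camera axes: x right, y down, z forward; pixel columns grow to the right and rows downward; lengths in m; the calibration is good to about 2 mm. A picture is of the moment at which its call begins: read the wrist's pose just before it. get_calibration takes no time and is no camera call; for the wrist camera it gives the pose at the moment of the call.
- hand_in(): hands the job in, once; it reports no verdict.
The state is a dict: "clock": time; "joint_pos": joint angles; "joint_velocities": joint speeds; "tau": joint torques, N m; "position": TCP position; "ee_rot": TCP orientation; "ft_force": force on the tool from outside, world axes, zero at the start; "torque": the same for the moment, N m; "grip_width": opening from 0.0 (shut) to 1.0 (fully open).
Only numpy, scipy, OpenCV 4.12 (cv2) and the standard library are available. Lean on these libraries where they do the work, as an engineer would, in place of code of your own. Each camera call takes 0.05 s, during which the arm holds its last target.

## Task

One of the five brass pillars in the grey housing was never fastened, though it looks like the rest: feel for it with light sideways touches across the housing floor, without forcing the pillars that hold fast. Lift the loose one out and stand it upright in the empty bay of the white tray, and leave the other things where they are.

Things in the scene. Friction and masses are not known exactly. Their poses are not given: they have to be found in the camera images.
- housing: opaque grey instrument housing, open on top, outside 200 x 200 mm, 42 mm high, walls 5 mm, floor 5 mm thick, a 14 mm round boss in each inner corner; fixed to the bench. Origin: centre of its underside, x and y axes parallel to its sides, z up. The five pillars stand in a ring about its centre, 50 to 60 mm from it and about 65 mm from one another (at least 55 mm); the middle of the floor is bare
- pillar_a: one of five look-alike brass pillars on the housing floor: round foot 28 mm diameter x 14 mm, on it a round stem 16 mm diameter x 20 mm. Four are fixed fast and do not give; one (names and looks do not tell which) stands loose, about 75 g, and slides when its foot is pushed with about 1 N (pushed high on the stem it may tip). Origin: centre of its underside, z up along the pillar
- pillar_b: one of five look-alike brass pillars on the housing floor: round foot 28 mm diameter x 14 mm, on it a round stem 16 mm diameter x 20 mm. Four are fixed fast and do not give; one (names and looks do not tell which) stands loose, about 75 g, and slides when its foot is pushed with about 1 N (pushed high on the stem it may tip). Origin: centre of its underside, z up along the pillar
- pillar_c: one of five look-alike brass pillars on the housing floor: round foot 28 mm diameter x 14 mm, on it a round stem 16 mm diameter x 20 mm. Four are fixed fast and do not give; one (names and looks do not tell which) stands loose, about 75 g, and slides when its foot is pushed with about 1 N (pushed high on the stem it may tip). Origin: centre of its underside, z up along the pillar
- pillar_d: one of five look-alike brass pillars on the housing floor: round foot 28 mm diameter x 14 mm, on it a round stem 16 mm diameter x 20 mm. Four are fixed fast and do not give; one (names and looks do not tell which) stands loose, about 75 g, and slides when its foot is pushed with about 1 N (pushed high on the stem it may tip). Origin: centre of its underside, z up along the pillar
- pillar_e: one of five look-alike brass pillars on the housing floor: round foot 28 mm diameter x 14 mm, on it a round stem 16 mm diameter x 20 mm. Four are fixed fast and do not give; one (names and looks do not tell which) stands loose, about 75 g, and slides when its foot is pushed with about 1 N (pushed high on the stem it may tip). Origin: centre of its underside, z up along the pillar
- tray: white plastic tray, 120 (x) x 210 (y) mm outside, 24 mm high, walls 4 mm, floor 4 mm thick, fixed to the bench; a divider 4 mm thick along x at its middle makes two equal bays of 112 x 101 mm. The bay on the tray's +y side is empty, the one on the -y side holds a lens cap. Origin: centre of its underside
- tray_bay (a point): centre of the floor of the tray's empty bay (4 mm above the bench), axes as the tray's
- lens_cap: black round lens cap, 38 mm diameter, 16 mm high, lying in the other bay of the tray; stays there. Origin: centre of its underside
- canister: steel canister, 52 mm diameter, 60 mm high, standing beyond the work; bystander. Origin: centre of its underside
- screwdriver: black-handled screwdriver, 160 mm long, lying on the bench beyond the work; bystander. Origin: under its middle, x axis along it to the tip
- lens_ring: dark steel ring, 44 mm outside diameter, 32 mm inside, 12 mm high, lying on the bench near the robot; bystander. Origin: centre of its underside
Mind the look-alikes: they are no part of the job. There is more than one size of the tray; the one meant has the size given above.

How it is judged:
On the way:
1. the loose pillar has been lifted clear of the housing (height (world z) of any of pillar_a, pillar_b, pillar_c, pillar_d, pillar_e above 0.055 m), for 0.1 s.
At the end, for the whole second after the job is handed in: the loose pillar stands upright (within 0.12 rad), released and at rest, on the floor of the tray's empty bay (height within 4 mm), its axis within 45 mm in the tray's x and 39 mm in its y of the bay's centre; lens cap, canister, screwdriver and ring within 30 mm of their starts (((x of pillar_a in the frame of tray_bay between -0.045 and 0.045 m and y of pillar_a in the frame of tray_bay between -0.039 and 0.039 m and z of pillar_a in the frame of tray_bay between -0.004 and 0.004 m and angle between pillar_a's own z axis and vertical below 0.12 rad and linear speed of pillar_a below 0.02 m/s and angular speed of pillar_a below 0.2 rad/s) or (x of pillar_b in the frame of tray_bay between -0.045 and 0.045 m and y of pillar_b in the frame of tray_bay between -0.039 and 0.039 m and z of pillar_b in the frame of tray_bay between -0.004 and 0.004 m and angle between pillar_b's own z axis and vertical below 0.12 rad and linear speed of pillar_b below 0.02 m/s and angular speed of pillar_b below 0.2 rad/s) or (x of pillar_c in the frame of tray_bay between -0.045 and 0.045 m and y of pillar_c in the frame of tray_bay between -0.039 and 0.039 m and z of pillar_c in the frame of tray_bay between -0.004 and 0.004 m and angle between pillar_c's own z axis and vertical below 0.12 rad and linear speed of pillar_c below 0.02 m/s and angular speed of pillar_c below 0.2 rad/s) or (x of pillar_d in the frame of tray_bay between -0.045 and 0.045 m and y of pillar_d in the frame of tray_bay between -0.039 and 0.039 m and z of pillar_d in the frame of tray_bay between -0.004 and 0.004 m and angle between pillar_d's own z axis and vertical below 0.12 rad and linear speed of pillar_d below 0.02 m/s and angular speed of pillar_d below 0.2 rad/s) or (x of pillar_e in the frame of tray_bay between -0.045 and 0.045 m and y of pillar_e in the frame of tray_bay between -0.039 and 0.039 m and z of pillar_e in the frame of tray_bay between -0.004 and 0.004 m and angle between pillar_e's own z axis and vertical below 0.12 rad and linear speed of pillar_e below 0.02 m/s and angular speed of pillar_e below 0.2 rad/s)) and distance of each of lens_cap, canister, screwdriver, lens_ring from where it was at the start of the episode below 0.03 m); the robot touches nothing.
It fails at once if a pillar that holds fast is forced: a contact of more than 60 N between fingers and it ((contact force between the fingers and pillar_a above 60 N and distance of pillar_a from where it was at the start of the episode below 0.0001 m) or (contact force between the fingers and pillar_b above 60 N and distance of pillar_b from where it was at the start of the episode below 0.0001 m) or (contact force between the fingers and pillar_c above 60 N and distance of pillar_c from where it was at the start of the episode below 0.0001 m) or (contact force between the fingers and pillar_d above 60 N and distance of pillar_d from where it was at the start of the episode below 0.0001 m) or (contact force between the fingers and pillar_e above 60 N and distance of pillar_e from where it was at the start of the episode below 0.0001 m)).
It fails at once if a bystander (lens cap, canister, screwdriver, ring) is moved by more than 30 mm (distance of any of lens_cap, canister, screwdriver, lens_ring from where it was at the start of the episode above 0.03 m).
It also fails if it takes over 58 s, if anything falls off the work surface, if the arm or the gripper's body presses on something with over 40 N, if the wrist force passes 120 N, or if a joint passes its speed limit or range.

## Working session

There is one attempt and no reset: what is moved stays moved. The work goes in short steps, Python scripts to look and compute and a shell command to move; the robot and the scene stay as the last step left them, time stands still between calls to the robot, and variables do not carry over. Pictures are saved under pics/ and viewed, and the job is handed in when it is done.

```bash
mkdir -p pics; ls; python3 - <<'E'
from workcell import manip, camera, get_calibration
import cv2,numpy as np
print(manip.get_obs(), manip.grip_point_offset)
for n in ["scene","side","wrist"]:
    c=get_calibration(n);print(n,c)
    p,d=camera(n);cv2.imwrite(f"pics/{n}0.png",p[:,:,::-1]);np.savez(f"pics/{n}0.npz",p=p,d=d,c=c)
E
```

```text
pics
{'clock': 0.0, 'joint_pos': array([-1.30260911,  0.33287208, -0.06470931,  1.46094747,  0.02156921,
        1.34989402, -0.0884618 ]), 'joint_velocities': array([-0.00027706, -0.00304557, -0.00059861, -0.00110903,  0.00153068,
       -0.00285128, -0.00041167]), 'tau': array([-3.07234786e-04, -6.25436211e+01,  4.87726706e-02, -3.91605771e+01,
        1.62025681e-02,  1.00611721e-02, -1.41989042e-05]), 'position': array([0.17907329, 0.59840255, 0.23051288]), 'ee_rot': array([ 1.44851503e-01,  9.89453149e-01, -7.08184016e-04, -8.68705992e-05]), 'ft_force': array([ 0.11278687, -0.20047028,  0.34020043]), 'torque': array([-0.02278844,  0.00821457, -0.0107045 ]), 'grip_width': 0.9971046195835547} -0.0187
scene {'vfov': 56.66890137657856, 'cx': 316.76832326999096, 'cy': 234.1429850319364, 'distortion': array([-0.07385091,  0.        ,  0.        ,  0.        ,  0.        ]), 'position': array([0.87523455, 0.51049323, 0.4866008 ]), 'rotation': array([ 0.26201384,  0.85287201, -0.43477227, -0.12219308])}
side {'vfov': 42.07994600562071, 'cx': 321.85206423777186, 'cy': 236.30307914403383, 'distortion': array([-0.224331,  0.      ,  0.      ,  0.      ,  0.      ]), 'position': array([ 0.4553571 , -0.6949455 ,  0.82428186]), 'rotation': array([ 0.93206917, -0.06055447,  0.02640633, -0.35620629])}
wrist {'vfov': 61.2447974423607, 'cx': 321.60090383295443, 'cy': 229.96950799004324, 'distortion': array([-0.06633127,  0.        ,  0.        ,  0.        ,  0.        ]), 'position': array([0.11710741, 0.61779497, 0.37240099]), 'rotation': array([0.79465887, 0.59274577, 0.07755413, 0.10561761])}
```

View pics/scene0.png

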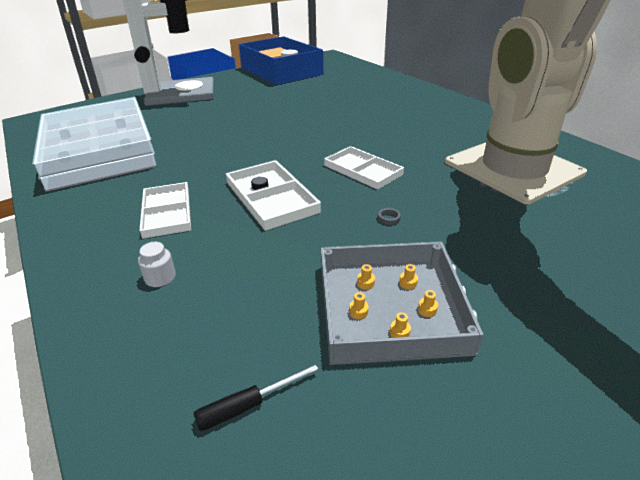

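View pics/side0.png

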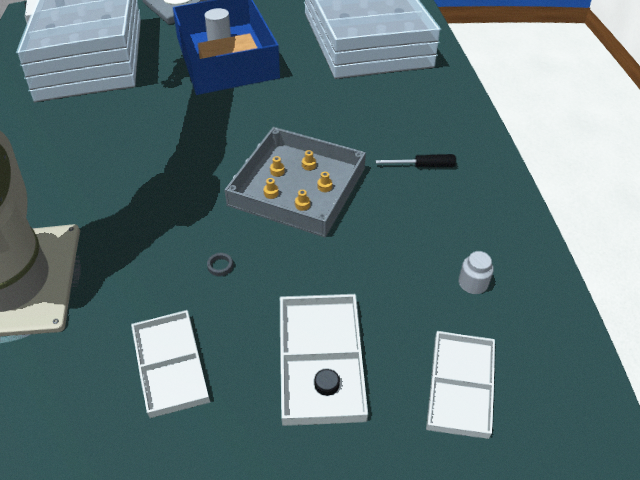

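View pics/wrist0.png

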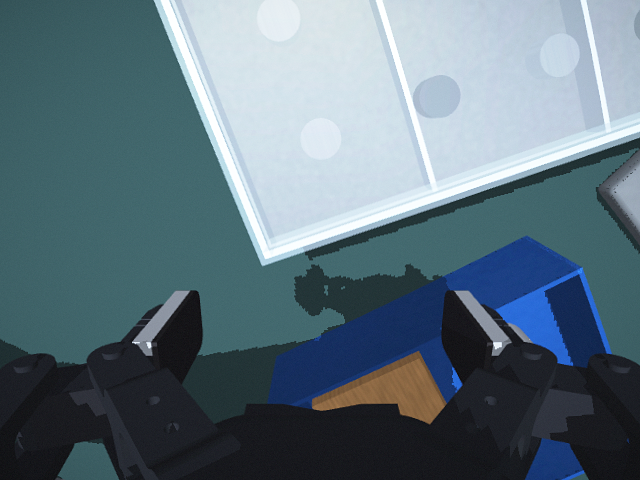

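```bash
cat > h.py <<'E'
import numpy as np,cv2
from scipy.spatial.transform import Rotation as R
def load(n):
    z=np.load(f"pics/{n}.npz",allow_pickle=True);return z['p'],z['d'],z['c'].item()
def K(c):
    f=240/np.tan(np.radians(c['vfov']/2));return np.array([[f,0,c['cx']],[0,f,c['cy']],[0,0,1]])
def rays(c,uv):
    uv=np.asarray(uv,float).reshape(-1,1,2)
    n=cv2.undistortPoints(uv,K(c),c['distortion']).reshape(-1,2)
    return np.c_[n,np.ones(len(n))]@R.from_quat(c['rotation']).as_matrix().T
def onplane(c,uv,z):
    r=rays(c,uv);t=(z-c['position'][2])/r[:,2];return c['position']+r*t[:,None]
def cloud(c,d,mask):
    v,u=np.nonzero(mask&(d>0));r=rays(c,np.c_[u,v]);return c['position']+r*d[v,u][:,None],np.c_[u,v]
def proj(c,X):
    M=R.from_quat(c['rotation']).as_matrix().T
    rv=cv2.Rodrigues(M)[0];return cv2.projectPoints(np.asarray(X,float).reshape(-1,1,3),rv,-M@c['position'],K(c),c['distortion'])[0].reshape(-1,2)
E
python3 - <<'E'
from h import *
for n in ["scene0","side0"]:
    p,d,c=load(n);hsv=cv2.cvtColor(p,cv2.COLOR_RGB2HSV)
    m=((hsv[...,0]>12)&(hsv[...,0]<35)&(hsv[...,1]>150)&(hsv[...,2]>100)).astype(np.uint8)
    k,l,s,ce=cv2.connectedComponentsWithStats(m)
    for i in range(1,k):
        if s[i,4]<60: continue
        P,uv=cloud(c,d,l==i)
        t=P[P[:,2]>P[:,2].max()-.006]
        print(n,ce[i].round(),s[i,4],P[:,2].min().round(4),P[:,2].max().round(4),t.mean(0).round(4),P[:,:2].min(0).round(3),P[:,:2].max(0).round(3))
    x0,y0,w,h=(310,230,180,140) if n[1]=='c' else (215,120,165,125)
    cv2.imwrite(f"pics/{n}_h.png",cv2.resize(p[y0:y0+h,x0:x0+w,::-1],None,fx=4,fy=4,interpolation=2))
E
```

```text
scene0 [  6. 207.] 171 -0.7494 -0.6504 [ 1.1969 -1.9684 -0.6533] [ 1.167 -1.999] [ 1.251 -1.961]
scene0 [366. 278.] 290 0.0042 0.0405 [0.5333 0.1164 0.038 ] [0.497 0.075] [0.546 0.129]
scene0 [408. 278.] 298 0.0038 0.0407 [0.4788 0.1545 0.0383] [0.439 0.116] [0.49  0.167]
scene0 [428. 305.] 337 0.0059 0.0424 [0.4947 0.2133 0.0393] [0.48  0.199] [0.506 0.226]
scene0 [359. 307.] 336 0.006 0.0403 [0.5797 0.1592 0.038 ] [0.567 0.145] [0.592 0.171]
scene0 [400. 327.] 332 0.0071 0.041 [0.5581 0.2235 0.0388] [0.543 0.209] [0.57  0.237]
side0 [615.  47.] 679 -0.7612 -0.6486 [ 2.29    1.7447 -0.6512] [2.28  1.479] [2.321 2.093]
side0 [309. 162.] 161 0.0043 0.0425 [0.5544 0.2144 0.0395] [0.544 0.203] [0.568 0.227]
side0 [277. 168.] 167 0.0054 0.0412 [0.4921 0.204  0.0383] [0.481 0.194] [0.504 0.215]
side0 [325. 183.] 175 0.0082 0.0411 [0.579  0.1505 0.0378] [0.565 0.139] [0.59  0.162]
side0 [271. 190.] 178 0.0077 0.0422 [0.4759 0.1456 0.0389] [0.463 0.135] [0.488 0.157]
side0 [302. 202.] 183 0.0066 0.0428 [0.5305 0.1068 0.0393] [0.519 0.097] [0.543 0.12 ]
```

```bash
python3 - <<'E'
from h import *
p,d,c=load("side0")
cv2.imwrite("pics/side_tray.png",cv2.resize(p[280:440,255:395,::-1],None,fx=3.7,fy=3.7,interpolation=2))
E
```

```text
(no output)
```

View pics/scene0_h.png

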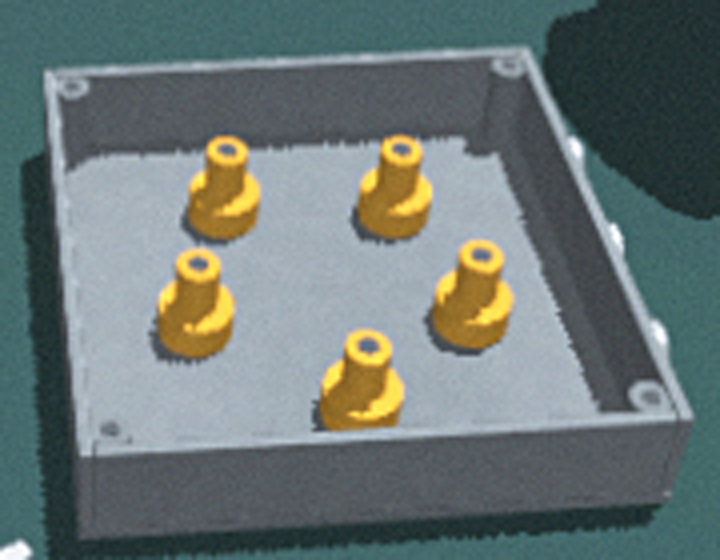

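View pics/side0_h.png

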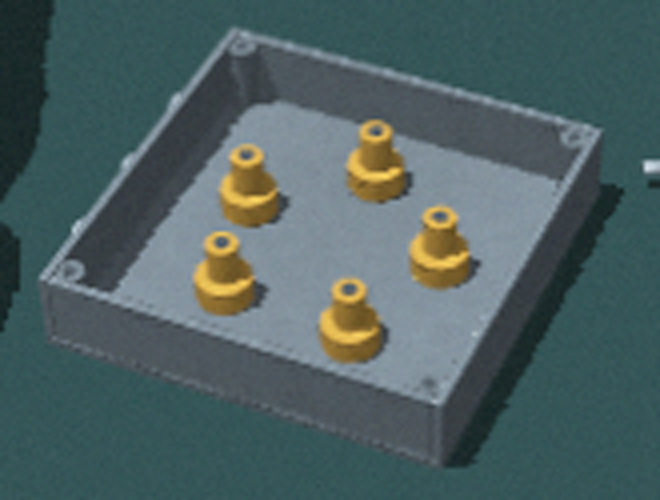

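View pics/side_tray.png

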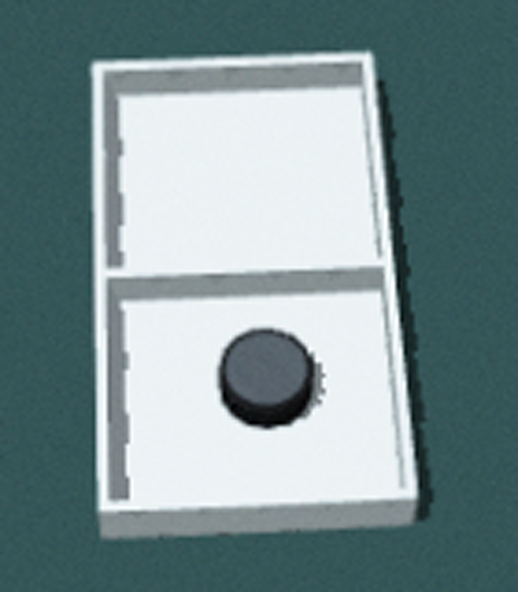

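```bash
python3 - <<'E'
from h import *
def f(n,x0,y0,s,pts,z):
    p,d,c=load(n);q=(np.array(pts)+.5)/s-.5+[x0,y0];return onplane(c,q,z)[:,:2]
a=f("scene0",310,230,4,[(227,150),(402,150),(481,255),(198,263),(368,345)],.039)
b=f("side0",215,120,4,[(349,290),(221,242),(246,155),(440,216),(376,131)],.039)
print("pillars\n",np.c_[a,b,(a+b)/2].round(4))
print("scene2side", (b-a).mean(0))
ha=f("scene0",310,230,4,[(47,72),(527,50),(690,420),(80,455)],.042)
hb=f("side0",215,120,4,[(440,402),(42,282),(237,30),(602,130)],.042)
print("housing\n",np.c_[ha,hb].round(4),ha.mean(0),hb.mean(0))
m=(ha+hb)/2;print(np.linalg.norm(m-np.roll(m,1,0),axis=1)); e=m[0]-m[1]+m[3]-m[2]; print('house yaw',np.degrees(np.arctan2(e[1],e[0])))
pm=(a+b)/2; print(pm-m.mean(0), np.linalg.norm(pm-m.mean(0),axis=1))
t=f("side0",255,280,3.7,[(93,64),(372,53),(417,498),(99,512)],.024)
p,d,c=load("scene0")
t2=onplane(c,[(227,179),(277,162),(319,203),(267,226)],.024)[:,:2]
print("tray",t,t.mean(0),t2, t2.mean(0)); 
print(np.linalg.norm(t-np.roll(t,1,0),axis=1))
e=t[1]-t[0]+t[2]-t[3];yaw=np.arctan2(e[1],e[0]);print('yaw',np.degrees(yaw))
print('bay (side)',t.mean(0)+.0525*np.array([-np.sin(yaw),np.cos(yaw)]))
E
```

```text
pillars
 [[0.5304 0.1136 0.531  0.1125 0.5307 0.1131]
 [0.4753 0.1523 0.476  0.1517 0.4756 0.152 ]
 [0.492  0.2113 0.4924 0.211  0.4922 0.2112]
 [0.5776 0.1562 0.5785 0.1564 0.5781 0.1563]
 [0.5548 0.2207 0.5561 0.2206 0.5554 0.2206]]
scene2side [ 0.00077744 -0.00037116]
housing
 [[0.5619 0.0367 0.562  0.0356]
 [0.3924 0.1378 0.3932 0.1327]
 [0.494  0.3074 0.4954 0.304 ]
 [0.6637 0.2059 0.6638 0.2045]] [0.52803202 0.17197137] [0.52858972 0.16920323]
[0.19732133 0.19607472 0.1985986  0.19668402]
house yaw -30.54814998560457
[[ 0.0023921  -0.05751089]
 [-0.05267693 -0.01860769]
 [-0.03614456  0.04057472]
 [ 0.04975703 -0.01428479]
 [ 0.02711734  0.05002708]] [0.05756062 0.05586685 0.05433909 0.05176695 0.05690394]
tray [[ 0.47128195 -0.10463011]
 [ 0.59106126 -0.11402543]
 [ 0.5736562  -0.32323739]
 [ 0.45428463 -0.31353062]] [ 0.52257101 -0.21385589] [[ 0.58135031 -0.29530837]
 [ 0.45533526 -0.30095642]
 [ 0.47436967 -0.10142119]
 [ 0.59430204 -0.09141881]] [ 0.52633932 -0.1972762 ]
[0.20959087 0.12014722 0.20993471 0.11976557]
yaw -4.566784383499877
bay (side) [ 0.52675112 -0.16152256]
```

```bash
cat >> h.py <<'E'
def to(x,y,z):
    from workcell import manip
    o=manip.get_obs();M=R.from_quat(o['ee_rot']).as_matrix()
    print('pos',o['position'].round(4),'toolx',M[:,0].round(3),'z',M[:,2].round(4),'F',o['ft_force'].round(2),'g',round(o['grip_width'],3),'t',round(o['clock'],2),'j7',o['joint_pos'].round(2))
    print('units',((M.T@(np.array([x,y,z])-o['position']))/.04).round(3))
E
python3 -c "from h import *;to(.528,.1705,.2)"
```

```text
pos [0.1791 0.5985 0.2307] toolx [-0.958  0.287 -0.   ] z [-3.e-04 -1.e-03 -1.e+00] F [-0.55  0.06  0.49] g 0.995 t 0.15 j7 [-1.3   0.33 -0.06  1.46  0.02  1.35 -0.09]
units [-11.424  -7.75    0.777]
```

```bash
python3 -m pendant '[[-1.4,-0.97,0.1,0,1],[-2.8,-1.94,0.2,0,1],[-4.2,-2.91,0.3,0,1],[-5.6,-3.88,0.4,0,1],[-7.0,-4.85,0.4,0,1]]' 20
python3 -m pendant '[[-1.4,-0.97,0.1,0,1],[-2.8,-1.94,0.2,0,1],[-4.0,-2.7,0.3,0,1],[-4.4,-2.9,0.38,0,1],[-4.4,-2.9,0.38,0,1]]' 20
python3 -c "from h import *;to(.528,.1705,.08)"
```

```text
clock: 0.78
position: [0.3748, 0.353, 0.2155]
ee_rot: [0.145, 0.989, -0.0, -0.0]
ft_force: [1.0, 1.6, -0.0]
grip_width: 0.001
clock: 1.4
position: [0.5101, 0.1914, 0.2]
ee_rot: [0.147, 0.989, -0.001, -0.0]
ft_force: [-0.2, -0.6, 0.2]
grip_width: -0.002
pos [0.5101 0.1914 0.2   ] toolx [-0.957  0.29   0.   ] z [-5.e-04 -9.e-04 -1.e+00] F [-0.18 -0.56  0.18] g -0.002 t 1.4 j7 [-0.71  0.17  0.3   1.73 -0.05  1.24  0.88]
units [-0.58  -0.366  3.001]
```

```bash
python3 -m pendant '[[0,0,0.5,0,1],[0,0,1,0,1],[0,0,1,0,1],[0,0,1,0,1]]' 20
python3 - <<'E'
from h import *
from workcell import camera,get_calibration
to(.528,.1705,.08)
c=get_calibration('wrist');p,d=camera('wrist');cv2.imwrite("pics/w1.png",p[:,:,::-1]);np.savez("pics/w1.npz",p=p,d=d,c=c)
E
```

```text
clock: 1.9
position: [0.5092, 0.1943, 0.1614]
ee_rot: [0.144, 0.99, 0.0, 0.0]
ft_force: [0.3, 0.3, 0.0]
grip_width: 0.003
pos [0.5092 0.1943 0.1614] toolx [-0.958  0.286 -0.   ] z [ 6.e-04  7.e-04 -1.e+00] F [0.31 0.34 0.05] g 0.003 t 1.9 j7 [-0.71  0.21  0.29  1.78 -0.06  1.16  0.89]
units [-0.619 -0.439  2.034]
```

View pics/w1.png

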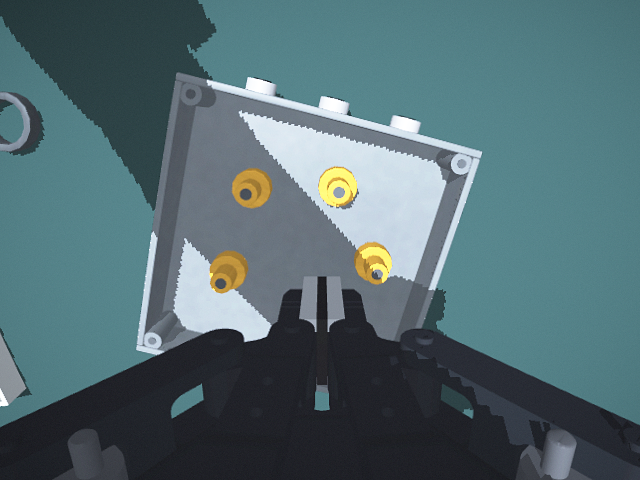

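```bash
python3 - <<'E'
from h import *
p,d,c=load('w1')
print(onplane(c,[(246,194),(339,192),(377,274),(220,284)],.039).round(4))
# finger tip size: depth at tip
print(d[280,[300,310,315,330,340,345]])
for uv in [(303,278),(342,278),(281,292),(362,292)]:
    print(uv, d[uv[1]+3,uv[0]-2:uv[0]+3])
P,uv=cloud(c,d,(d<.25)); print(P[:,2].min()); 
M=R.from_quat([.144,.99,0,0]).as_matrix()
L=(P-[.5092,.1943,.1614])@M
for lo in range(-60,5,5):
    s=L[(L[:,2]>lo/1e3)&(L[:,2]<lo/1e3+.005)]
    if len(s): print(lo,s.min(0).round(4),s.max(0).round(4))
E
```

```text
[[0.4775 0.1522 0.039 ]
 [0.4937 0.2114 0.039 ]
 [0.5567 0.2211 0.039 ]
 [0.5327 0.1134 0.039 ]]
[0.3206805  0.14419618 0.14397268 0.1439809  0.14407869 0.31982335]
(303, 278) [0.32135725 0.3215758  0.14268312 0.14281017 0.14301689]
(342, 278) [0.14257233 0.32165077 0.32039502 0.32131204 0.32085186]
(281, 292) [0.32305428 0.32432273 0.32330093 0.32246083 0.1413599 ]
(362, 292) [0.14046131 0.32395002 0.32403827 0.3231688  0.32395974]
0.038417120966850515
-60 [-0.0097 -0.0413 -0.06  ] [ 0.0123  0.0431 -0.055 ]
-55 [-0.0097 -0.0374 -0.055 ] [ 0.0136  0.0392 -0.05  ]
-50 [-0.0125 -0.0342 -0.05  ] [ 0.0135  0.034  -0.045 ]
-45 [-0.0117 -0.0292 -0.045 ] [ 0.0135  0.0313 -0.04  ]
-40 [-0.0127 -0.0171 -0.04  ] [ 0.0119  0.0176 -0.035 ]
-35 [-0.0067 -0.0127 -0.035 ] [ 0.011  0.014 -0.03 ]
-30 [ 0.0052 -0.0132 -0.03  ] [ 0.0113  0.0142 -0.025 ]
-25 [ 0.0054 -0.0131 -0.025 ] [ 0.0112  0.0141 -0.02  ]
-20 [ 0.0053 -0.0132 -0.02  ] [ 0.0109  0.0142 -0.015 ]
-15 [ 0.0056 -0.0131 -0.015 ] [ 0.011   0.0142 -0.01  ]
-10 [ 0.0057 -0.0127 -0.01  ] [ 0.011   0.0138 -0.005 ]
-5 [ 0.0057 -0.0102 -0.005 ] [ 0.0108  0.008  -0.0023]
```

```bash
python3 -m pendant '[[-0.62,-0.44,0.8,0,1],[-0.62,-0.44,2.0,0,1],[-0.62,-0.44,2.6,0,1],[-0.62,-0.44,2.6,0,1],[-0.62,-0.44,2.6,0,1]]' 20
python3 -c "from h import *;to(.528,.1705,.010)"
```

```text
clock: 2.58
position: [0.529, 0.17, 0.0582]
ee_rot: [0.145, 0.989, 0.001, 0.001]
ft_force: [0.2, 0.1, 1.4]
grip_width: -0.002
pos [0.529  0.17   0.0582] toolx [-0.958  0.287 -0.002] z [ 0.002   0.0011 -1.    ] F [0.22 0.12 1.35] g -0.002 t 2.58 j7 [-0.65  0.35  0.3   1.85 -0.12  0.96  0.99]
units [0.03  0.004 1.205]
```

```bash
python3 -m pendant '[[0,0,0.5,0,1],[0,0,0.9,0,1],[0,0,1.2,0,1],[0,0,1.2,0,1],[0,0,1.2,0,1]]' 20
cat > dirs.py <<'E'
from h import *
to(.528,.1705,.010)
from workcell import manip
o=manip.get_obs();M=R.from_quat(o['ee_rot']).as_matrix()[:2,:2]
Pl=np.array([[.531,.113],[.4765,.152],[.493,.211],[.578,.156],[.556,.2207]])
for i,q in enumerate(Pl):
    v=M.T@(q-o['position'][:2]);D=np.hypot(*v);u=v/D
    # travel till rect (11x13) touches r=14 circle
    for s in np.arange(0,D,.0005):
        r=np.maximum(np.abs(v-u*s)-[.011,.0125],0)
        if np.hypot(*r)<.014:break
    print(i+1,'unit dir tool',u.round(3),'contact at mm',round(s*1e3,1),'units',(u*s/.04).round(3),'per mm',(u/40).round(4))
E
python3 dirs.py
```

```text
clock: 3.2
position: [0.5284, 0.1695, 0.009]
ee_rot: [0.145, 0.989, 0.0, 0.0]
ft_force: [-0.3, -0.3, -0.8]
grip_width: -0.001
pos [0.5284 0.1695 0.009 ] toolx [-0.958  0.287 -0.   ] z [ 6.e-04  3.e-04 -1.e+00] F [-0.3  -0.3  -0.76] g -0.001 t 3.2 j7 [-0.63  0.42  0.28  1.88 -0.15  0.86  1.01]
units [ 0.017  0.021 -0.025]
1 unit dir tool [-0.33  -0.944] contact at mm 28.5 units [-0.235 -0.673] per mm [-0.0083 -0.0236]
2 unit dir tool [ 0.816 -0.578] contact at mm 25.5 units [ 0.52  -0.368] per mm [ 0.0204 -0.0144]
3 unit dir tool [0.84  0.542] contact at mm 25.5 units [0.536 0.346] per mm [0.021  0.0136]
4 unit dir tool [-1.     0.025] contact at mm 26.5 units [-0.662  0.017] per mm [-0.025   0.0006]
5 unit dir tool [-0.202  0.979] contact at mm 31.5 units [-0.159  0.771] per mm [-0.005   0.0245]
```

```bash
python3 -m pendant '[[-0.3,0,0,0,1],[-0.55,0.01,0,0,1],[-0.55,0.01,0,0,1],[-0.55,0.01,0,0,1]]' 20 | egrep 'pos|for'
for i in 1 2 3; do :; done
python3 -m pendant '[[-0.05,0,0,0,1],[-0.05,0,0,0,1]]' 20| egrep 'pos|for'
python3 -m pendant '[[-0.04,0,0,0,1],[-0.04,0,0,0,1]]' 20| egrep 'pos|for'
```

```text
position: [0.5492, 0.1634, 0.0084]
ft_force: [0.5, -0.1, -0.0]
position: [0.5512, 0.163, 0.0086]
ft_force: [-0.1, 0.3, -0.1]
position: [0.5528, 0.1624, 0.0086]
ft_force: [0.2, -0.5, -0.3]
```

```bash
python3 -m pendant '[[-0.04,0,0,0,1],[-0.04,0,0,0,1]]' 20| egrep 'pos|for'
python3 -m pendant '[[-0.03,0,0,0,1],[-0.03,0,0,0,1]]' 20| egrep 'pos|for'
```

```text
position: [0.5543, 0.1619, 0.0085]
ft_force: [0.5, 0.2, 1.0]
position: [0.5548, 0.1619, 0.0084]
ft_force: [-3.4, 1.2, 1.4]
```

```bash
python3 -m pendant '[[-0.02,0,0,0,1],[-0.02,0,0,0,1]]' 20| egrep 'pos|for'
```

```text
position: [0.5549, 0.1619, 0.0083]
ft_force: [-7.6, 1.1, 5.1]
```

Pillar 4 (scene pixel 359,296) holds fast: 7.6 N and no movement. Next is pillar 5.

```bash
python3 -m pendant '[[0.4,0,0,0,1],[0.73,-0.01,0,0,1],[0.66,0.3,0,0,1],[0.61,0.56,0,0,1],[0.605,0.6,0,0,1]]' 20| egrep 'pos|for'
python3 -m pendant '[[-0.01,0.05,0,0,1],[-0.01,0.05,0,0,1]]' 20| egrep 'pos|for'
python3 -m pendant '[[-0.01,0.05,0,0,1],[-0.01,0.05,0,0,1]]' 20| egrep 'pos|for'
python3 -m pendant '[[-0.01,0.04,0,0,1],[-0.01,0.04,0,0,1]]' 20| egrep 'pos|for'
```

```text
position: [0.5405, 0.1926, 0.0086]
ft_force: [-0.6, 0.1, -0.1]
position: [0.5409, 0.1929, 0.0084]
ft_force: [-0.1, 0.5, 0.5]
position: [0.5418, 0.195, 0.0086]
ft_force: [-0.3, 0.1, -0.5]
position: [0.5426, 0.1964, 0.0085]
ft_force: [-0.8, -0.1, -1.0]
```

```bash
for k in 1; do :; done
python3 -m pendant '[[-0.01,0.04,0,0,1],[-0.01,0.04,0,0,1]]' 20| egrep 'pos|for'
python3 -m pendant '[[0,0.03,0,0,1],[0,0.03,0,0,1]]' 20| egrep 'pos|for'
python3 -m pendant '[[0,0.03,0,0,1],[0,0.03,0,0,1]]' 20| egrep 'pos|for'
```

```text
position: [0.543, 0.1971, 0.0083]
ft_force: [-3.2, -3.3, 1.5]
position: [0.543, 0.1974, 0.0082]
ft_force: [-3.3, -6.2, 3.2]
position: [0.543, 0.1976, 0.008]
ft_force: [-5.5, -9.3, 5.3]
```

```bash
python3 -m pendant '[[0.06,-0.4,0,0,1],[0.165,-0.8,0,0,1],[0.35,-0.7,0,0,1],[0.58,-0.58,0,0,1],[0.58,-0.58,0,0,1]]' 20| egrep 'pos|for'
python3 -m pendant '[[0.04,0.03,0,0,1],[0.04,0.03,0,0,1]]' 20| egrep 'pos|for'
python3 -m pendant '[[0.04,0.03,0,0,1],[0.04,0.03,0,0,1]]' 20| egrep 'pos|for'
python3 -m pendant '[[0.03,0.02,0,0,1],[0.03,0.02,0,0,1]]' 20| egrep 'pos|for'
python3 -c "from h import *;to(.528,.1705,.010)"
```

```text
position: [0.5146, 0.1864, 0.0086]
ft_force: [-0.3, 0.6, 0.2]
position: [0.5141, 0.1863, 0.0085]
ft_force: [0.1, 0.7, -0.4]
position: [0.5128, 0.1878, 0.0085]
ft_force: [0.2, 0.6, 0.2]
position: [0.5119, 0.189, 0.0085]
ft_force: [-0.3, 0.3, -0.1]
pos [0.5119 0.189  0.0085] toolx [-0.958  0.287  0.   ] z [-0.e+00  1.e-04 -1.e+00] F [-0.32  0.3  -0.07] g -0.003 t 8.45 j7 [-0.67  0.4   0.28  1.9  -0.14  0.86  0.96]
units [-0.519 -0.326 -0.037]
```

```bash
python3 -m pendant '[[0.03,0.02,0,0,1],[0.03,0.02,0,0,1]]' 20| egrep 'pos|for'
python3 -m pendant '[[0.03,0.02,0,0,1],[0.03,0.02,0,0,1]]' 20| egrep 'pos|for'
python3 -m pendant '[[0.03,0.02,0,0,1],[0.03,0.02,0,0,1]]' 20| egrep 'pos|for'
```

```text
position: [0.5109, 0.1901, 0.0086]
ft_force: [-0.0, 0.1, -0.9]
position: [0.51, 0.1911, 0.0085]
ft_force: [-0.9, -0.8, 0.2]
position: [0.5091, 0.1923, 0.0085]
ft_force: [-0.0, -0.5, -0.4]
```

```bash
python3 -m pendant '[[0.03,0.02,0,0,1],[0.03,0.02,0,0,1]]' 20| egrep 'pos|for'
python3 -m pendant '[[0.03,0.02,0,0,1],[0.03,0.02,0,0,1]]' 20| egrep 'pos|for'
python3 - <<'E'
from h import *
from workcell import camera,get_calibration
for n in ['side','wrist','scene']:
    c=get_calibration(n);p,d=camera(n);np.savez(f"pics/{n}2.npz",p=p,d=d,c=c);cv2.imwrite(f"pics/{n}2.png",p[:,:,::-1])
    if n=='side': cv2.imwrite("pics/side2c.png",cv2.resize(p[120:245,215:380,::-1],None,fx=4,fy=4,interpolation=2))
    if n=='scene': cv2.imwrite("pics/scene2c.png",cv2.resize(p[230:370,310:490,::-1],None,fx=4,fy=4,interpolation=2))
E
```

```text
position: [0.5082, 0.1934, 0.0085]
ft_force: [0.4, -0.3, 1.0]
position: [0.5073, 0.1946, 0.0086]
ft_force: [0.0, 0.3, -0.2]
```

View pics/side2c.png

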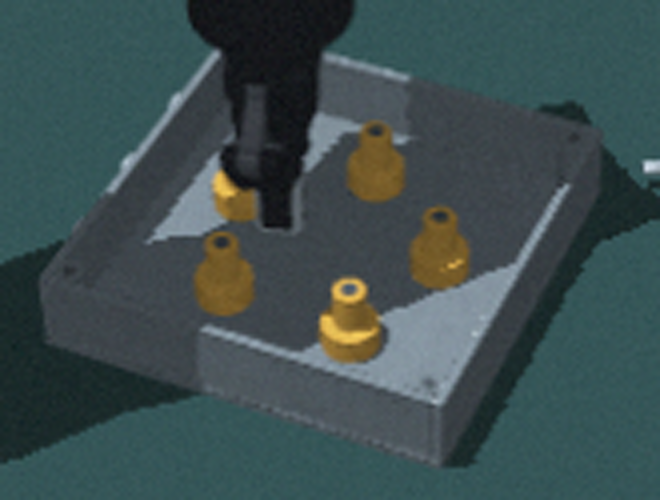

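View pics/wrist2.png

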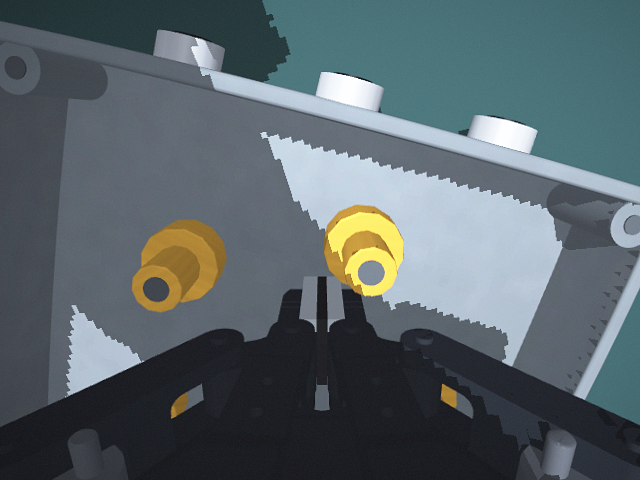

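View pics/scene2c.png

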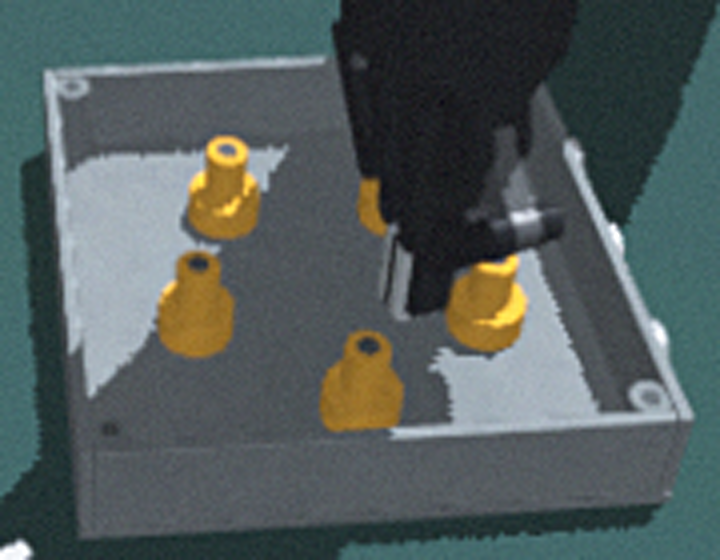

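Pillar 3 (scene pixel 430,294) is the loose one. In the scene crop its foot shifted from columns 432–514 to 447–527 with no reaction force; the others stayed put. Measuring its new place.

```bash
python3 - <<'E'
from h import *
p,d,c=load('wrist2')
print(onplane(c,[(371,271),(155,289)],.039).round(4), onplane(c,[(364,245),(185,258)],.019).round(4))
m=np.zeros((480,640),bool);m[190:300,320:420]=1
hsv=cv2.cvtColor(p,cv2.COLOR_RGB2HSV);m&=(hsv[...,0]>12)&(hsv[...,0]<35)&(hsv[...,1]>120)
P,uv=cloud(c,d,m);print(P[P[:,2]>.035].mean(0),P[:,:2].min(0),P[:,:2].max(0))
E
python3 -c "from h import *;to(.528,.1705,.010)"
```

```text
[[0.49   0.2154 0.039 ]
 [0.4772 0.1519 0.039 ]] [[0.4882 0.2158 0.019 ]
 [0.4752 0.1555 0.019 ]]
[0.48951639 0.21522645 0.03794303] [0.47631789 0.20165861] [0.51444047 0.22884473]
pos [0.5073 0.1945 0.0085] toolx [-0.958  0.287  0.   ] z [-1.e-04  1.e-04 -1.e+00] F [ 0.76 -0.6   0.3 ] g 0.005 t 9.85 j7 [-0.68  0.4   0.27  1.91 -0.14  0.85  0.94]
units [-0.668 -0.426 -0.037]
```

```bash
python3 -m pendant '[[-0.1,-0.1,-0.5,0,1],[-0.1,-0.1,-1.5,0,1],[-0.1,-0.1,-2,0,0.55],[-0.1,-0.1,-2,0,0.55],[-0.1,-0.1,-2,0,0.55]]' 20
python3 -c "from h import *;to(.489,.2155,.022)"
```

```text
clock: 10.48
position: [0.5095, 0.1893, 0.0877]
ee_rot: [0.145, 0.989, -0.0, -0.0]
ft_force: [-0.3, 0.5, -0.5]
grip_width: 0.451
pos [0.5095 0.1893 0.0877] toolx [-0.958  0.287  0.001] z [-9.e-04 -3.e-04 -1.e+00] F [-0.3   0.54 -0.54] g 0.451 t 10.47 j7 [-0.7   0.29  0.3   1.86 -0.1   1.01  0.92]
units [0.678 0.481 1.642]
```

```bash
python3 -m pendant '[[0.4,0.3,0,0,0.55],[0.68,0.48,0,0,0.55],[0.68,0.48,0.3,0,0.55],[0.68,0.48,0.3,0,0.55],[0.68,0.48,0.3,0,0.55]]' 20
python3 - <<'E'
from h import *
from workcell import camera,get_calibration
to(.489,.2155,.022)
n='wrist'
c=get_calibration(n);p,d=camera(n);np.savez(f"pics/{n}3.npz",p=p,d=d,c=c);cv2.imwrite(f"pics/{n}3.png",p[:,:,::-1])
E
```

```text
clock: 11.1
position: [0.4897, 0.2149, 0.0763]
ee_rot: [0.145, 0.989, -0.0, -0.0]
ft_force: [0.2, 0.6, 0.3]
grip_width: 0.452
pos [0.4897 0.2149 0.0763] toolx [-0.958  0.288  0.   ] z [-3.e-04 -5.e-04 -1.e+00] F [0.17 0.56 0.34] g 0.452 t 11.1 j7 [-0.74  0.28  0.28  1.89 -0.09  0.98  0.86]
units [0.022 0.01  1.356]
```

View pics/wrist3.png

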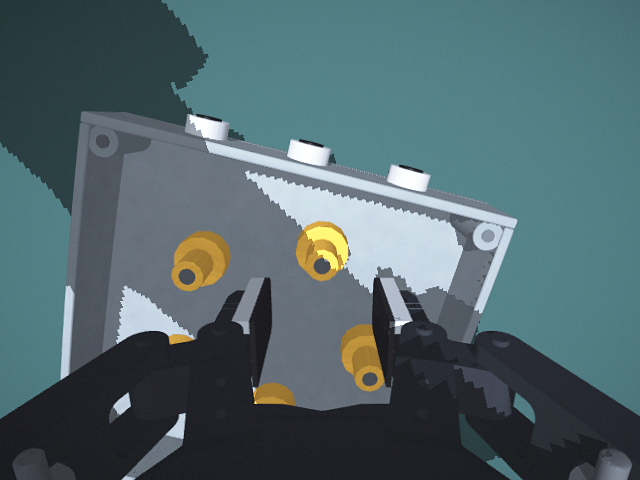

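The stem top at (322,266) lies midway between the pads (270 and 373). Descending.

```bash
python3 -m pendant '[[0.02,0.01,0.5,0,0.55],[0.02,0.01,1,0,0.55],[0.02,0.01,1.33,0,0.55],[0.02,0.01,1.33,0,0.55],[0.02,0.01,1.33,0,0.55]]' 20
python3 -m pendant '[[0,0,0,0,0.9],[0,0,0,0,0.9],[0,0,0,0,1],[0,0,0,0,1],[0,0,0,0,1]]' 25
```

```text
clock: 11.78
position: [0.4893, 0.2163, 0.024]
ee_rot: [0.145, 0.989, 0.0, 0.0]
ft_force: [-0.3, 0.2, -0.1]
grip_width: 0.451
clock: 12.4
position: [0.4893, 0.2165, 0.024]
ee_rot: [0.145, 0.989, 0.0, 0.0]
ft_force: [-1.2, 0.3, 5.4]
grip_width: 0.168
```

```bash
python3 -m pendant '[[0,0,-0.05,0,1],[0,0,-0.2,0,1],[0,0,-0.5,0,1],[0,0,-0.5,0,1]]' 40
python3 -m pendant '[[0,0,-0.6,0,1],[0,0,-1.4,0,1],[0,0,-2,0,1],[0,0,-2.2,0,1],[0,0,-2.2,0,1]]' 40
python3 - <<'E'
from h import *
from workcell import camera,get_calibration
to(.527,-.1615,.15)
for n in ['wrist','side']:
    c=get_calibration(n);p,d=camera(n);np.savez(f"pics/{n}4.npz",p=p,d=d,c=c);cv2.imwrite(f"pics/{n}4.png",p[:,:,::-1])
E
```

```text
clock: 12.9
position: [0.4896, 0.2166, 0.0446]
ee_rot: [0.145, 0.989, 0.001, 0.001]
ft_force: [-0.1, -0.4, -1.4]
grip_width: 0.163
clock: 13.52
position: [0.4887, 0.2163, 0.1311]
ee_rot: [0.145, 0.989, 0.0, 0.0]
ft_force: [-0.1, -0.2, -1.6]
grip_width: 0.166
pos [0.4887 0.2163 0.1311] toolx [-0.958  0.287  0.   ] z [ 1.e-04  2.e-04 -1.e+00] F [-0.09 -0.19 -1.62] g 0.166 t 13.53 j7 [-0.76  0.21  0.29  1.84 -0.07  1.1   0.84]
units [-3.623 -8.774 -0.475]
```

View pics/wrist4.png

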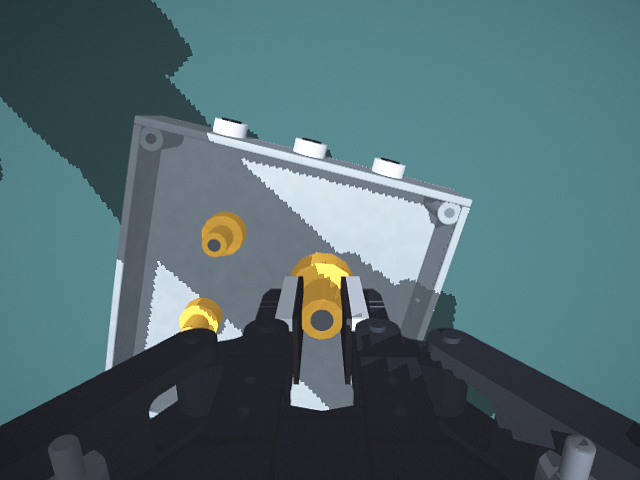

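View pics/side4.png

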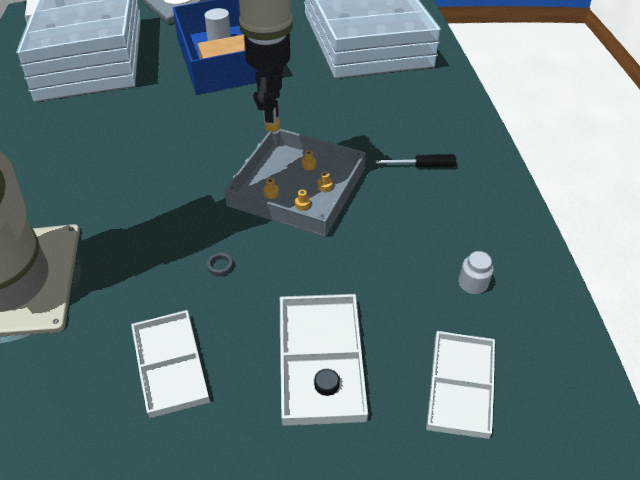

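Held upright and clear of the housing. The tray in use is the middle one at (322,358) in the side view: measured at 120 x 210 mm, with the lens cap at (327,381) in the other bay. The left one (170,362) and the right one (462,383) are smaller. Carrying the pillar over.

```bash
python3 -m pendant '[[-0.2,-0.5,0,0,1],[-0.6,-1.4,0,0,1],[-1.05,-2.5,0,0,1],[-1.5,-3.6,0,0,1],[-1.95,-4.7,0,0,1]]' 40
python3 -m pendant '[[-0.45,-1.1,0,0,1],[-0.9,-2.2,0,0,1],[-1.3,-3.2,0,0,1],[-1.6,-3.9,0,0,1],[-1.67,-4.07,0,0,1]]' 40
python3 -m pendant '[[0,0,0,0,1],[0,0,0,0,1],[0,0,0,0,1]]' 40
python3 -c "from h import *;to(.527,-.1615,.024)"
```

```text
clock: 14.25
position: [0.509, 0.0108, 0.1308]
ee_rot: [0.145, 0.989, -0.0, -0.0]
ft_force: [0.6, 0.5, 0.3]
grip_width: 0.16
clock: 14.88
position: [0.5256, -0.1649, 0.1308]
ee_rot: [0.147, 0.989, -0.001, -0.0]
ft_force: [0.6, -0.1, -1.5]
grip_width: 0.165
clock: 15.25
position: [0.527, -0.1603, 0.1312]
ee_rot: [0.144, 0.99, 0.0, -0.0]
ft_force: [0.4, 0.2, -1.2]
grip_width: 0.168
pos [ 0.527  -0.1603  0.1312] toolx [-0.958  0.285  0.   ] z [-0.e+00  5.e-04 -1.e+00] F [ 0.39  0.19 -1.24] g 0.168 t 15.25 j7 [-0.26  0.27  0.55  1.81 -0.16  1.11  1.63]
units [-0.009 -0.031  2.681]
```

```bash
python3 -m pendant '[[0,0,0.8,0,1],[0,0,1.8,0,1],[0,0,2.35,0,1],[0,0,2.4,0,1],[0,0,2.4,0,1]]' 40
python3 - <<'E'
from h import *
from workcell import camera,get_calibration
for n in ['side']:
    c=get_calibration(n);p,d=camera(n);np.savez(f"pics/{n}5.npz",p=p,d=d,c=c);cv2.imwrite(f"pics/{n}5.png",cv2.resize(p[230:440,220:420,::-1],None,fx=2.8,fy=2.8,interpolation=2))
E
```

```text
clock: 15.88
position: [0.5275, -0.1612, 0.0361]
ee_rot: [0.145, 0.989, 0.0, 0.0]
ft_force: [-0.7, -0.6, 0.0]
grip_width: 0.166
```

View pics/side5.png

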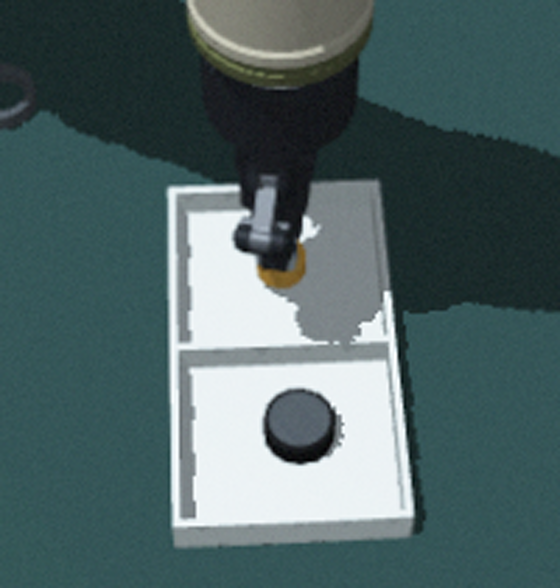

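The pillar (foot at about (281,270) in the crop) is over the middle of the empty bay. Lowering until it touches.

```bash
python3 -m pendant '[[0,0,0.1,0,1],[0,0,0.2,0,1],[0,0,0.26,0,1],[0,0,0.26,0,1]]' 40
python3 -m pendant '[[0,0,0.03,0,1],[0,0,0.03,0,1],[0,0,0.03,0,1]]' 40
python3 -m pendant '[[0,0,0.03,0,1],[0,0,0.03,0,1],[0,0,0.03,0,1]]' 40
```

```text
clock: 16.42
position: [0.5268, -0.1613, 0.0247]
ee_rot: [0.145, 0.989, 0.0, -0.0]
ft_force: [-0.1, -0.2, -1.0]
grip_width: 0.164
clock: 16.8
position: [0.527, -0.1613, 0.0237]
ee_rot: [0.145, 0.989, 0.0, 0.0]
ft_force: [0.1, -0.2, -1.2]
grip_width: 0.163
clock: 17.18
position: [0.5272, -0.1615, 0.0231]
ee_rot: [0.145, 0.989, 0.0, 0.0]
ft_force: [-2.4, -0.5, 6.7]
grip_width: 0.165
```

```bash
python3 -m pendant '[[0,0,-0.01,0,0.75],[0,0,-0.01,0,0.6],[0,0,-0.01,0,0.55],[0,0,-0.01,0,0.55],[0,0,-0.01,0,0.55]]' 20
python3 -m pendant '[[0,0,-0.2,0,0.55],[0,0,-0.7,0,0.55],[0,0,-1.5,0,0.55],[0,0,-2.5,0,0.55],[0,0,-3.5,0,0.55]]'
python3 -m pendant '[[0,0.8,-0.3,0,0.55],[0,1.8,-0.5,0,0.55],[0,3,-0.5,0,0.55],[0,3.5,-0.5,0,0.55],[0,3.5,-0.5,0,0.55]]'
python3 - <<'E'
from h import *
from workcell import camera,get_calibration
to(.527,-.1615,.024)
for n in ['side','scene']:
    c=get_calibration(n);p,d=camera(n);np.savez(f"pics/{n}6.npz",p=p,d=d,c=c);cv2.imwrite(f"pics/{n}6.png",p[:,:,::-1])
    hsv=cv2.cvtColor(p,cv2.COLOR_RGB2HSV)
    m=((hsv[...,0]>12)&(hsv[...,0]<35)&(hsv[...,1]>150)&(hsv[...,2]>60)).astype(np.uint8)
    k,l,s,ce=cv2.connectedComponentsWithStats(m)
    for i in range(1,k):
        if s[i,4]<40: continue
        P,uv=cloud(c,d,l==i);t=P[P[:,2]>P[:,2].max()-.006]
        print(n,ce[i].round(),s[i,4],P[:,2].min().round(4),P[:,2].max().round(4),t.mean(0).round(4))
E
```

```text
clock: 17.8
position: [0.5269, -0.1614, 0.0229]
ee_rot: [0.145, 0.989, 0.0, -0.0]
ft_force: [-0.4, 0.7, 0.4]
grip_width: 0.453
clock: 18.42
position: [0.5268, -0.1615, 0.1647]
ee_rot: [0.145, 0.989, 0.0, 0.0]
ft_force: [0.7, 0.3, 0.4]
grip_width: 0.446
clock: 19.05
position: [0.5672, -0.0262, 0.183]
ee_rot: [0.144, 0.99, -0.0, -0.0]
ft_force: [-0.5, -0.4, 0.3]
grip_width: 0.449
pos [ 0.5672 -0.0262  0.183 ] toolx [-0.959  0.285  0.   ] z [-1.e-04 -0.e+00 -1.e+00] F [-0.5  -0.35  0.32] g 0.449 t 19.05 j7 [-0.45  0.25  0.48  1.71 -0.12  1.22  1.35]
units [ 1.000e-03 -3.528e+00  3.975e+00]
side [550.  26.] 2644 -0.7588 -0.6406 [ 2.001   1.9798 -0.6438]
side [309. 162.] 162 0.0057 0.042 [0.5544 0.2141 0.0386]
side [321. 185.] 48 0.0108 0.233 [ 0.5408 -0.0703  0.233 ]
side [271. 190.] 179 0.0058 0.043 [0.4758 0.1456 0.0392]
side [302. 202.] 183 0.0053 0.042 [0.5305 0.1067 0.0392]
side [320. 328.] 234 0.0059 0.0424 [ 0.5272 -0.1671  0.0387]
scene [280. 202.] 157 0.0065 0.0387 [ 0.5303 -0.1564  0.0364]
scene [  6. 208.] 186 -0.7494 -0.6509 [ 1.198  -1.9662 -0.6538]
scene [366. 278.] 288 0.0035 0.0407 [0.5335 0.1169 0.0379]
scene [408. 278.] 296 0.0044 0.0402 [0.4788 0.1543 0.0378]
scene [359. 307.] 335 0.0065 0.0405 [0.58  0.159 0.038]
scene [400. 327.] 333 0.0063 0.0409 [0.558  0.2232 0.0385]
```

View pics/side6.png

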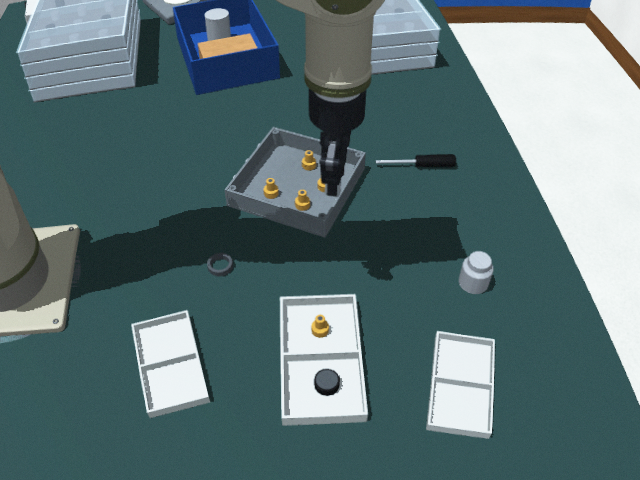

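View pics/scene6.png

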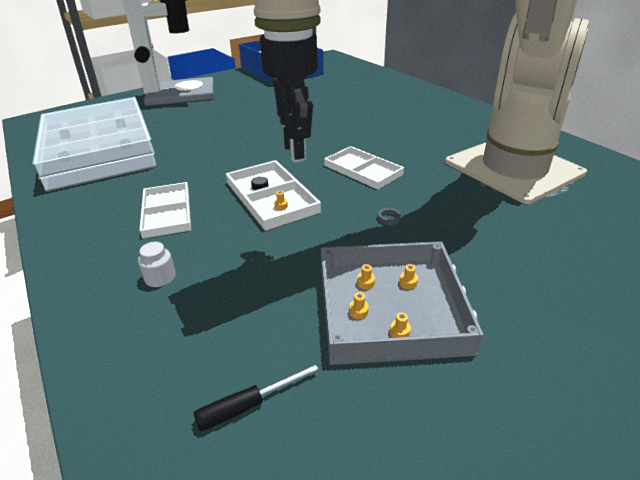

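The pillar stands upright in the bay (side view (320,326), scene view (280,202)). The other things look unmoved, and the arm is clear.

```bash
python3 -m pendant '[[0,0,0,0,0.55],[0,0,0,0,0.55],[0,0,0,0,0.55]]'; python3 -c "from workcell import hand_in;print(hand_in())"
```

```text
clock: 19.52
position: [0.567, -0.0278, 0.183]
ee_rot: [0.145, 0.989, 0.0, 0.0]
ft_force: [-0.0, -0.4, -0.2]
grip_width: 0.454
the job is handed in; nothing more can be done
None
```

I found the loose pillar, stood it upright in the tray's empty bay and handed the job in at about 19.5 s; no verdict came back.

- **Finding it:** I touched three pillars from the middle of the housing with the shut fingers. Two held fast, at 8 N and 11 N sideways, well under the 60 N limit. The third slid about 5 mm with almost no force, so I did not touch the other two.
- **Moving it:** I gripped it by the stem, lifted it clear of the housing to about 0.11 m, and set it down near the centre of the empty bay. The tray was the middle one of three; it measured 120 x 210 mm and held the lens cap.
- **Last checks:** The pillar stood upright in both fixed cameras with its top at about 39 mm, within a few millimetres of the bay centre. The lens cap, canister, screwdriver, ring and the other four pillars looked unmoved. The arm was clear, with no contact force.
- **Disagreement:** The first rough reading of the tray corners in the scene camera put the tray's centre about 17 mm off from the side camera in y. I used the side camera because its corner distances matched the stated size. The final pictures show the pillar well inside the bay.

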